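# Close the jewellery tumbler

## Task

Close the polishing tumbler: lower the orange lid with the yellow wing nut onto the orange bowl so that it goes over the centre stud and lies flat on the rim, then turn the wing nut clockwise (seen from above) until it is snug against its stop, and let go. Leave the smaller grey lid where it is: it belongs to another machine.

Things in the scene. Friction and masses are not known exactly. Their poses are not given: they have to be found in the camera images.
- nut_grip (a point): centre of the orange lid's yellow wing nut, an upright butterfly grip 12 mm thick (own y), 74 wide (x), 39 high, top 15 mm above this point. Captive on the lid: lift the lid by it. Lid: loose disc, 160 mm diameter, 8 thick, 0.4 kg, flat on the bench; its boss (42 mm diameter) reaches up to 24 mm below this point; the underside is 48 mm below it and has a 26 mm centre hole, 24 deep, for the stud
- wing_nut (a joint): turn of the yellow wing nut relative to its lid, rad; grows clockwise seen from above. Starts loose at 0 to 0.25; snug against its stop at 1.4 (less than a quarter turn). Light friction (0.03 N m) keeps it where it is left. With the lid's weight let down on the rim, or lightly pressed onto it, the lid stays still while the nut turns; while it hangs from the gripped nut, both turn together
- bowl_seat (a point): point on the tumbler's stud axis level with the bowl's rim, 160 mm above the bench, z up. Fixed tumbler: blue motor housing, open orange bowl 150 mm across, steel stud 12 mm in diameter in the middle, its tapered tip 20 mm above this point. Seated, the lid's underside is level with this point, nut_grip 48 mm above it
- grey_nut (a point): centre of the black wing grip on the smaller grey lid (120 mm diameter), the wrong one, to be left alone; loose, flat on the bench, this point 48 mm above the bench; grip 12 mm thick, 74 wide, its top 15 mm above this point
Not all that is in view belongs to the job. What is shaped like the part that bears bowl_seat but green or turquoise is not meant.

How it is judged (in metres and radians):
On the way, in this order (a step that is already met when the one before it is completed fails the run):
1. the orange lid lies seated on the bowl over the stud, its wing nut still loose (horizontal distance between nut_grip and bowl_seat below 0.012 m and z of nut_grip in the frame of bowl_seat between 0.043 and 0.053 m and angle between nut_grip's own z axis and vertical below 0.09 rad and value of joint wing_nut below 0.7 rad), for 0.1 s.
2. the wing nut is turned clockwise to its stop on the seated lid (horizontal distance between nut_grip and bowl_seat below 0.012 m and z of nut_grip in the frame of bowl_seat below 0.053 m and value of joint wing_nut above 1.15 rad), for 0.1 s.
At the end, for the whole second after the job is handed in: The orange lid lies flat on the bowl's rim (within 5 mm in height and 5 degrees), centred on the stud within 12 mm, its wing nut turned clockwise to within 0.25 rad of its stop at 1.4 rad, the lid released; the grey lid is within 30 mm of where it started (all of step 2 and z of nut_grip in the frame of bowl_seat above 0.043 m and angle between nut_grip's own z axis and vertical below 0.09 rad and distance of grey_nut from where it was at the start of the episode below 0.03 m); the robot touches nothing.
It fails at once if the grey lid is moved by more than 30 mm (distance of grey_nut from where it was at the start of the episode above 0.03 m).
It also fails if it takes over 45 s, if anything falls off the work surface, if the arm or the gripper's body presses on something with over 40 N, if the wrist force passes 120 N, or if a joint passes its speed limit or range.

## Robot

A 6-joint arm with a two-finger parallel gripper is mounted at the origin on the work surface. World frame = base frame: x ahead of the robot, y to its left, z up, the work surface at z = 0. Lengths are in mm, angles in rad, forces in N, time in s.
With the tool pointing down it reaches from about 350 to 975 mm from the base axis. Payload 17.4 kg.
Tool frame: the origin (TCP) lies at the very end of the fingers, on their centre line; the grasp point (between the pads) lies env.grip_point_offset behind it (env.grip_point_offset is the distance from the TCP to the grasp point, in mm); z points along the fingers, y is the line along which they close (so a half turn about z gives the same grasp; the last joint's range is limited). The gripper opens to 85 mm and grips with 20 to 120 N. Pads are 22 mm wide; open, the fingers measure 114 mm over their backs; the gripper's body (76 mm by 85 mm) begins 54 mm behind the grasp point. The pads swing forward as they close: fully open they stand 13 mm farther back than shut.
Start: joints at [-1.228, 0.116, 1.442, -0, 1.584, -0.038], TCP at [250.864, -626.657, 206.403] pointing down, gripper open.
Joint ranges: [-2.83, 2.83], [-0.83, 2.19], [0.07, 2.5], [-1.14, 4.28], [0.01, 3], [-2.97, 2.97]. Speed limits (rad/s): [1.89, 1.89, 2.22, 3.14, 3.14, 3.14].

## Interface

Orientations are given as a rotation vector (axis times angle).
In Python, from plant import env gives the robot as it stands.
- The arm moves only by the shell command python3 -m inch 'ROWS' [FORCE]. ROWS is JSON, a list of rows, each an object of numbers: "dx", "dy", "dz": the shift along the tool's x, y, z in cm; "rx", "ry", "rz": the turn, a rotation vector about the tool's x, y, z in degrees; "grip": the finger opening in cm, from 0 to 8.54. In form: [{"dx": .., "dy": .., "dz": .., "rx": .., "ry": .., "rz": .., "grip": ..}, ...]. A call has 1 to 20 rows; each row shifts and turns the commanded pose from where the row before left it, along the tool's axes as they then stand; what a row does not reach is not made up. A row lasts 1/8 s, in which the tool goes at most 62.5 mm and 10.7 degrees, less where a joint would pass 70% of its speed; a pose out of reach is approached as far as the arm can. A call with a gripper value outside its range is refused whole. The fingers move at their own pace and stop on an object; FORCE is the grip in N (left out, the last holds). Time passes only in rows, so rows that do not move let the fingers close. It gives the time, the measured TCP pose, the force, the opening and the grip force at its end, in the units of the state.
- env.read_state(): the state, without advancing time (a new reading comes with each control period).
- env.capture(name): name is "scene" or "side" or "wrist"; returns (picture, depth): 420x560x3 uint8, red, green, blue; 420x560 float32, mm along the optical axis (not along the pixel's ray), 0 where there is no reading.
- env.camera_params(name): a dict with "K" (3x3 intrinsics, pixels), "world_from_camera" (4x4, takes a point from camera to world coordinates). Camera axes: x right, y up, looking along -z (the intrinsics and any distortion apply to the point x, -y, -z); pixel columns grow to the right and rows downward; lengths in mm; the calibration is good to about 2 mm. A picture is of the moment at which its call begins: read the wrist's pose just before it. camera_params takes no time and is no camera call; for the wrist camera it gives the pose at the moment of the call.
- env.job_done(): hands the job in; it is judged then, once.
The state is a dict: "clock": time; "joints": joint angles; "qvel": joint speeds; "joint_torque": joint torques, N m; "tool_pos": TCP position; "orientation": TCP orientation; "force": force on the tool from outside, world axes, zero at the start; "ft_torque": the same for the moment, N m; "opening": finger opening in mm; "finger_force": force on a finger pad.
Only numpy, scipy, OpenCV 4.12 (cv2) and the standard library are available. Lean on these libraries where they do the work, as an engineer would, in place of code of your own. Each camera call takes 0.05 s, during which the arm holds its last target. There are 200 camera calls.

## Working session

There is one attempt and no reset: what is moved stays moved. The work goes in short steps, Python scripts to look and compute and a shell command to move; the robot and the scene stay as the last step left them, time stands still between calls to the robot, and variables do not carry over. Pictures are saved under pics/ and viewed, at most 10 in all, crops included, and the job is handed in when it is done.

```bash
mkdir -p pics
cat > h.py <<'E'
import numpy as np, cv2
from plant import env
def snap(n,f):
    P=env.camera_params(n); im,d=env.capture(n)
    np.savez('pics/'+f+'.npz',im=im,d=d,K=P['K'],T=P['world_from_camera'])
    cv2.imwrite('pics/'+f+'.png',im[:,:,::-1])
def pts(f):
    z=np.load('pics/'+f+'.npz'); d=z['d']; K=z['K']
    v,u=np.mgrid[:d.shape[0],:d.shape[1]]
    c=np.stack([(u-K[0,2])/K[0,0]*d,-(v-K[1,2])/K[1,1]*d,-d],-1)
    return z['im'],c@z['T'][:3,:3].T+z['T'][:3,3],d
E
python3 - <<'E'
from h import *
snap('scene','s0'); snap('side','d0')
a=[cv2.imread(f'pics/{f}.png') for f in('s0','d0')]
cv2.imwrite('pics/both.png',cv2.resize(np.vstack(a),(448,672))[:600])
for n in('scene','side'): 
  P=env.camera_params(n);print({k:np.round(v,2).tolist() if not isinstance(v,(str,dict)) else v for k,v in P.items()})
print(env.grip_point_offset, env.read_state())
E
```

```text
{'K': [[447.01, 0.0, 284.05], [0.0, 447.01, 208.47], [0.0, 0.0, 1.0]], 'world_from_camera': [[-0.66, -0.45, 0.6, 1200.09], [0.75, -0.41, 0.52, 639.76], [0.01, 0.79, 0.61, 870.74], [0.0, 0.0, 0.0, 1.0]]}
{'K': [[409.11, 0.0, 283.62], [0.0, 409.11, 206.52], [0.0, 0.0, 1.0]], 'world_from_camera': [[-0.77, 0.32, -0.56, -182.52], [-0.64, -0.38, 0.67, 734.74], [0.0, 0.87, 0.5, 687.6], [0.0, 0.0, 0.0, 1.0]]}
18.700000000000003 {'clock': 0.1, 'joints': array([-1.22782640e+00,  1.16468801e-01,  1.44221087e+00,  2.83795659e-05,
        1.58396939e+00, -3.78166728e-02]), 'qvel': array([ 3.64357797e-04,  4.73285817e-05, -1.23934399e-03, -1.27298860e-04,
       -4.19719043e-04, -1.65493138e-03]), 'joint_torque': array([ 2.91680102e-03, -7.33664560e+01, -6.33789825e+01, -1.26584251e-05,
        5.28207893e-03, -2.48398942e-05]), 'tool_pos': array([ 250.79008097, -626.47703465,  205.70754009]), 'orientation': array([-3.08379409e+00, -5.94333155e-01,  2.08078064e-04]), 'force': array([-0.27705998, -0.08283673,  0.34549221]), 'ft_torque': array([-0.02750771,  0.02053549,  0.0067257 ]), 'finger_force': 0.0, 'opening': 85.39925377098092}
```

View pics/s0.png

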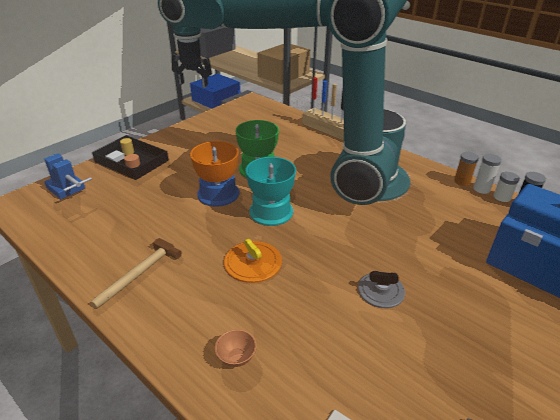

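View pics/d0.png

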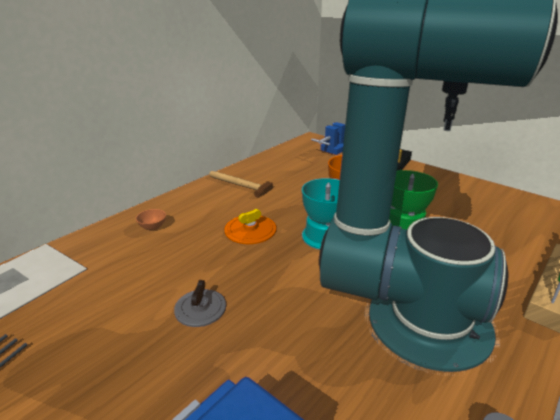

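Scene picture candidates:
- **Lids:** orange with yellow nut at (253,258) is the one I want. The grey one with a black grip at (382,288) and the copper dish at (235,348) are not.
- **Bowls:** orange on a blue housing at (215,170) is the one I want. Turquoise at (271,190) and green at (257,148) are not.

In the side view the lid is at (250,225), and the orange bowl is mostly hidden. Next I'll crop and measure.

Run:
```python
from h import *
im,W,d=pts('s0')
cv2.imwrite('pics/c0.png',cv2.resize(im[130:290,170:310,::-1],None,fx=3.7,fy=3.7,interpolation=cv2.INTER_CUBIC))
hsv=cv2.cvtColor(im,cv2.COLOR_RGB2HSV).astype(int); H,S,V=hsv[...,0],hsv[...,1],hsv[...,2]
X,Y,Z=W[...,0],W[...,1],W[...,2]
v,u=np.mgrid[:420,:560]
def circ(m):
    p=W[m][:,:2]; A=np.c_[2*p,np.ones(len(p))]; s=np.linalg.lstsq(A,(p**2).sum(1),rcond=None)[0]
    return s[:2],np.sqrt(s[2]+s[0]**2+s[1]**2),len(p)
roi=(u>215)&(u<292)&(v>230)&(v<290)&(d>0)
yel=roi&(H>22)&(H<36)&(S>150)&(V>90)&(Z>25)
p=W[yel]; print('nut',len(p),p.mean(0),p.min(0),p.max(0)); q=p[p[:,2]>45]
c,sv,vt=np.linalg.svd(q[:,:2]-q[:,:2].mean(0),full_matrices=False);print(q.mean(0),vt[0],sv)
lid=roi&(abs(Z-8)<6)&(S>180)&(H<20)
m=lid.astype(np.uint8); (e,_)=cv2.findContours(m,0,1)[0:2]; e=max(e,key=len)[:,0]
mm=np.zeros_like(lid); mm[e[:,1],e[:,0]]=1; print('lid',circ(mm))
# bowl rim
b=(u>180)&(u<250)&(v>135)&(v<205)&(d>0)&(H<20)&(S>150)
print(np.percentile(Z[b],[1,50,95,99,100])); r=b&(abs(Z-160)<4);print('rim',circ(r))
for t in (1,2):
  r=b&(abs(Z-159)<t); print(circ(r))
st=(u>205)&(u<225)&(v>140)&(v<165)&(S<90)&(d>0); print('stud',W[st][W[st][:,2]>110][:40].round())
```

```text
nut 171 [583.64099201  -7.18591829  52.46007793] [568.06016803 -44.12291144  28.27421231] [595.28498397  25.1379304   64.55818226]
[583.21434537  -6.5101935   56.40434489] [-0.24759316 -0.96886409] [243.2209866   43.33963882]
lid (array([583.08915871,  -7.620693  ]), np.float64(69.63957649809245), 189)
[ -4.33886073 125.29867061 158.60759551 160.85215907 162.62821483]
rim (array([ 428.1552426 , -323.03215308]), np.float64(71.74485379781873), 196)
(array([ 427.92263629, -323.76427054]), np.float64(71.88750791827165), 88)
(array([ 428.27203894, -323.29771675]), np.float64(71.70790430851319), 148)
stud [[ 429. -327.  178.]
 [ 429. -322.  179.]
 [ 389. -383.  135.]
 [ 433. -323.  177.]
 [ 432. -319.  178.]
 [ 426. -321.  175.]
 [ 385. -388.  128.]
 [ 430. -327.  170.]
 [ 427. -325.  170.]
 [ 427. -320.  172.]
 [ 434. -322.  171.]
 [ 430. -322.  169.]
 [ 428. -320.  169.]
 [ 436. -321.  168.]
 [ 431. -321.  166.]
 [ 430. -318.  167.]
 [ 423. -321.  163.]
 [ 432. -325.  161.]
 [ 432. -321.  163.]
 [ 431. -317.  165.]
 [ 424. -320.  160.]
 [ 430. -329.  156.]
 [ 433. -320.  161.]
 [ 430. -319.  160.]
 [ 426. -318.  158.]
 [ 433. -325.  155.]
 [ 431. -323.  155.]
 [ 432. -317.  157.]
 [ 427. -318.  155.]
 [ 431. -329.  149.]
 [ 434. -320.  154.]
 [ 430. -320.  152.]
 [ 427. -319.  151.]
 [ 432. -323.  148.]
 [ 430. -320.  149.]
 [ 430. -315.  151.]
 [ 431. -329.  142.]
 [ 433. -321.  146.]
 [ 429. -321.  144.]
 [ 426. -320.  143.]]
```

View pics/c0.png

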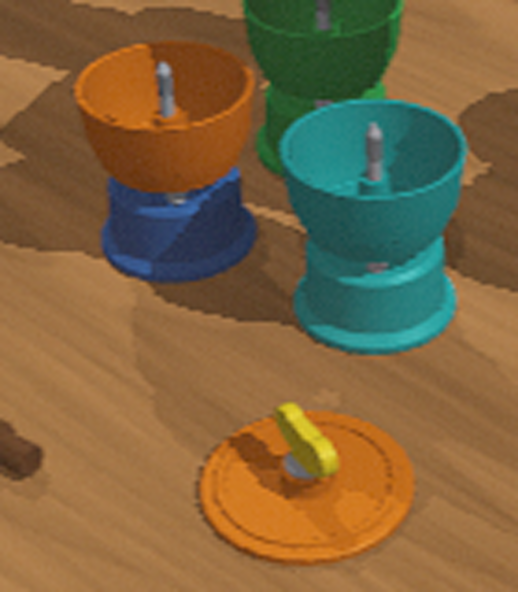

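The crop confirms both choices: the orange lid with the yellow butterfly nut (crop about (305,440)) and the orange bowl on the blue housing with its stud (crop about (165,90)). I measured nut_grip at about (584,-7,48), with the wing along 76°, and the stud at about (429,-322). I'll raise, turn -54° about the tool z, and go over the nut.

```bash
python3 -m inch '[{"dz":-1.7,"rz":-9},{"dz":-1.7,"rz":-9},{"dz":-1.7,"rz":-9},{"dz":-1.7,"rz":-9},{"dz":-1.7,"rz":-9},{"dz":-1.7,"rz":-9}]' && python3 -m inch '[{"dx":4,"dy":1},{"dx":4,"dy":1},{"dx":4,"dy":1},{"dx":4,"dy":1},{"dx":4,"dy":1},{"dx":4,"dy":1},{"dx":4,"dy":1},{"dx":4,"dy":1},{"dx":4,"dy":1},{"dx":4,"dy":1},{"dx":4,"dy":1},{"dx":4,"dy":1},{"dx":4,"dy":1},{"dx":4,"dy":1},{"dx":4,"dy":1},{"dx":4,"dy":1},{"dx":4,"dy":1},{"dz":4},{"dz":4},{"dx":0}]'
python3 - <<'E'
from h import *
snap('wrist','w1'); im,W,d=pts('w1')
from scipy.spatial.transform import Rotation as R
s=env.read_state(); M=R.from_rotvec(s['orientation']).as_matrix(); print(s['joints'],s['tool_pos'],M.round(3))
hsv=cv2.cvtColor(im,cv2.COLOR_RGB2HSV).astype(int); H,S,V=hsv[...,0],hsv[...,1],hsv[...,2]
m=(H>22)&(H<36)&(S>150)&(V>60)&(d>0)&(W[...,2]>50)&(W[...,2]<75)
q=W[m]; print(len(q))
if len(q)>20:
  r=cv2.minAreaRect(q[:,:2].astype(np.float32)); print(q.mean(0),r); _,_,vt=np.linalg.svd(q[:,:2]-q[:,:2].mean(0),full_matrices=False); print(vt[0])
  t=M.T@(np.r_[r[0],0]-np.r_[s['tool_pos'][:2],0]); print('tool delta',t)
E
```

```text
[-1.22779813e+00  1.16353610e-01  1.44208863e+00  1.35814334e-05
  1.58399707e+00 -3.77550530e-02] [ 250.81380487 -626.50062549  205.86113051] [[ 0.928  0.372 -0.   ]
 [ 0.372 -0.928  0.001]
 [ 0.    -0.001 -1.   ]]
0invalid input
```

View pics/w1.png

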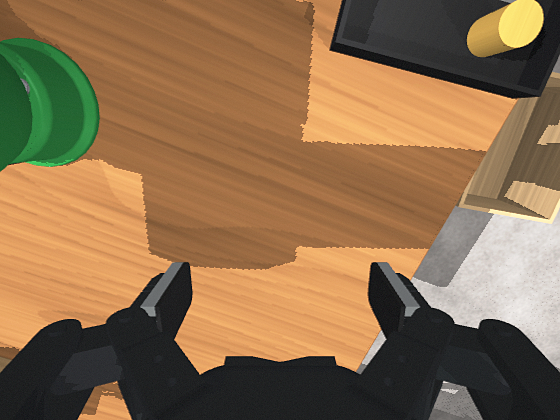

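The arm hasn't moved: the rows were refused as "invalid input". The wrist view shows only the fingers over the bench, with the green bowl at the left (40,100). All the keys are probably required.

```bash
python3 -m inch '[{"dx":0,"dy":0,"dz":-1.7,"rx":0,"ry":0,"rz":-9,"grip":8.5},{"dx":0,"dy":0,"dz":-1.7,"rx":0,"ry":0,"rz":-9,"grip":8.5},{"dx":0,"dy":0,"dz":-1.7,"rx":0,"ry":0,"rz":-9,"grip":8.5},{"dx":0,"dy":0,"dz":-1.7,"rx":0,"ry":0,"rz":-9,"grip":8.5},{"dx":0,"dy":0,"dz":-1.7,"rx":0,"ry":0,"rz":-9,"grip":8.5},{"dx":0,"dy":0,"dz":-1.7,"rx":0,"ry":0,"rz":-9,"grip":8.5}]'
```

```text
clock: 0.9
tool_pos: [250.8, -626.6, 308.7]
orientation: [-2.473, -1.936, -0.0]
force: [0.2, 0.3, 0.6]
opening: 85.1
finger_force: 0.0
```

```bash
python3 -m inch '[{"dx":4,"dy":1,"dz":0,"rx":0,"ry":0,"rz":0,"grip":8.5},{"dx":4,"dy":1,"dz":0,"rx":0,"ry":0,"rz":0,"grip":8.5},{"dx":4,"dy":1,"dz":0,"rx":0,"ry":0,"rz":0,"grip":8.5},{"dx":4,"dy":1,"dz":0,"rx":0,"ry":0,"rz":0,"grip":8.5},{"dx":4,"dy":1,"dz":0,"rx":0,"ry":0,"rz":0,"grip":8.5},{"dx":4,"dy":1,"dz":0,"rx":0,"ry":0,"rz":0,"grip":8.5},{"dx":4,"dy":1,"dz":0,"rx":0,"ry":0,"rz":0,"grip":8.5},{"dx":4,"dy":1,"dz":0,"rx":0,"ry":0,"rz":0,"grip":8.5},{"dx":4,"dy":1,"dz":0,"rx":0,"ry":0,"rz":0,"grip":8.5},{"dx":4,"dy":1,"dz":0,"rx":0,"ry":0,"rz":0,"grip":8.5},{"dx":4,"dy":1,"dz":0,"rx":0,"ry":0,"rz":0,"grip":8.5},{"dx":4,"dy":1,"dz":0,"rx":0,"ry":0,"rz":0,"grip":8.5},{"dx":4,"dy":1,"dz":0,"rx":0,"ry":0,"rz":0,"grip":8.5},{"dx":4,"dy":1,"dz":0,"rx":0,"ry":0,"rz":0,"grip":8.5},{"dx":4,"dy":1,"dz":0,"rx":0,"ry":0,"rz":0,"grip":8.5},{"dx":4,"dy":1,"dz":0,"rx":0,"ry":0,"rz":0,"grip":8.5},{"dx":4,"dy":1,"dz":0,"rx":0,"ry":0,"rz":0,"grip":8.5},{"dx":0,"dy":0,"dz":4,"rx":0,"ry":0,"rz":0,"grip":8.5},{"dx":0,"dy":0,"dz":4,"rx":0,"ry":0,"rz":0,"grip":8.5},{"dx":0,"dy":0,"dz":2,"rx":0,"ry":0,"rz":0,"grip":8.5}]'
cat > wr.py <<'E'
from h import *
import sys
snap('wrist',sys.argv[1]); im,W,d=pts(sys.argv[1])
from scipy.spatial.transform import Rotation as R
s=env.read_state(); M=R.from_rotvec(s['orientation']).as_matrix(); print(s['joints'].round(3),s['tool_pos'].round(1),M.round(3).tolist())
hsv=cv2.cvtColor(im,cv2.COLOR_RGB2HSV).astype(int); H,S,V=hsv[...,0],hsv[...,1],hsv[...,2]
m=(H>22)&(H<36)&(S>150)&(V>60)&(d>0)&(W[...,2]>50)&(W[...,2]<75)
q=W[m]; print(len(q))
if len(q)>20:
  r=cv2.minAreaRect(q[:,:2].astype(np.float32)); print(q.mean(0),r); _,_,vt=np.linalg.svd(q[:,:2]-q[:,:2].mean(0),full_matrices=False); print(vt[0])
  t=M.T@(np.r_[r[0],0]-np.r_[s['tool_pos'][:2],0]); print('tool delta',t)
E
python3 wr.py w2
```

```text
clock: 3.4
tool_pos: [581.7, -8.9, 206.1]
orientation: [-2.477, -1.929, 0.003]
force: [-0.0, -0.3, 0.4]
opening: 84.7
finger_force: 0.0
[-0.059 -0.085  1.648 -0.     1.583  0.188] [581.3  -9.  204.4] [[0.245, 0.97, -0.004], [0.97, -0.245, 0.0], [-0.001, -0.004, -1.0]]
704
[578.97845219  -8.72047299  60.50566725] ((578.234130859375, -11.317180633544922), (71.49089813232422, 11.813331604003906), 74.17802429199219)
[-0.26695796 -0.96370817]
tool delta [-3.01128816 -2.41114983  0.0119709 ]
```

View pics/w2.png

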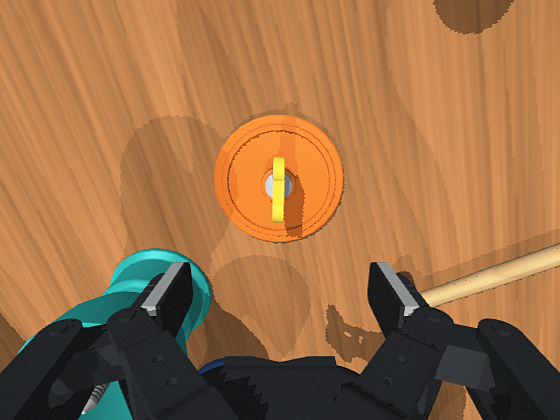

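The wrist picture shows the yellow nut upright at (279,188), the lid centred there, and the turquoise bowl at the lower left (160,290). I'll check the clearance to that bowl and move closer.

```bash
python3 -m inch '[{"dx":-0.2,"dy":-0.1,"dz":4,"rx":0,"ry":0,"rz":1.5,"grip":8.5},{"dx":0,"dy":0,"dz":4,"rx":0,"ry":0,"rz":0,"grip":8.5},{"dx":0,"dy":0,"dz":2,"rx":0,"ry":0,"rz":0,"grip":8.5},{"dx":0,"dy":0,"dz":0,"rx":0,"ry":0,"rz":0,"grip":8.5}]'
python3 wr.py w3
python3 - <<'E'
from h import *
im,W,d=pts('s0'); hsv=cv2.cvtColor(im,cv2.COLOR_RGB2HSV).astype(int)
m=(hsv[...,0]>83)&(hsv[...,0]<97)&(hsv[...,1]>150)&(d>0)&(abs(W[...,2]-158)<5)
p=W[m][:,:2];p=p[(p[:,0]>300)]; A=np.c_[2*p,np.ones(len(p))]; s=np.linalg.lstsq(A,(p**2).sum(1),rcond=None)[0]; print('turq',s[:2],np.sqrt(s[2]+s[0]**2+s[1]**2))
E
```

```text
clock: 3.95
tool_pos: [580.8, -10.8, 108.4]
orientation: [-2.503, -1.897, 0.001]
force: [-0.3, -0.6, 0.4]
opening: 85.0
finger_force: 0.0
[-0.062 -0.045  1.765  0.     1.421  0.211] [581.3 -10.8 109.7] [[0.27, 0.963, 0.001], [0.963, -0.27, -0.0], [0.0, 0.001, -1.0]]
1378
[579.48948339  -7.53542952  60.53419989] ((578.62890625, -10.435615539550781), (69.34447479248047, 11.701240539550781), 74.56484985351562)
[-0.27343397 -0.96189078]
tool delta [-3.58999881e-01 -2.69946512e+00 -2.26191158e-03]
turq [ 381.69190606 -125.71860215] 71.71873293864854
```

```bash
python3 -m inch '[{"dx":0,"dy":-0.15,"dz":3,"rx":0,"ry":0,"rz":0,"grip":8.5},{"dx":0,"dy":0,"dz":3,"rx":0,"ry":0,"rz":0,"grip":8.5},{"dx":0,"dy":0,"dz":1.6,"rx":0,"ry":0,"rz":0,"grip":8.5},{"dx":0,"dy":0,"dz":0,"rx":0,"ry":0,"rz":0,"grip":2.5},{"dx":0,"dy":0,"dz":0,"rx":0,"ry":0,"rz":0,"grip":2.5},{"dx":0,"dy":0,"dz":0,"rx":0,"ry":0,"rz":0,"grip":2.5},{"dx":0,"dy":0,"dz":0,"rx":0,"ry":0,"rz":0,"grip":0.5},{"dx":0,"dy":0,"dz":0,"rx":0,"ry":0,"rz":0,"grip":0.5},{"dx":0,"dy":0,"dz":0,"rx":0,"ry":0,"rz":0,"grip":0.5},{"dx":0,"dy":0,"dz":0,"rx":0,"ry":0,"rz":0,"grip":0.5}]' 60
```

```text
clock: 5.25
tool_pos: [579.6, -10.3, 33.3]
orientation: [2.503, 1.897, 0.001]
force: [-3.3, 0.1, 6.5]
opening: 8.4
finger_force: 58.8
```

```bash
python3 -m inch '[{"dx":0,"dy":0,"dz":-1,"rx":0,"ry":0,"rz":0,"grip":0.5},{"dx":0,"dy":0,"dz":-2,"rx":0,"ry":0,"rz":0,"grip":0.5},{"dx":0,"dy":0,"dz":-3,"rx":0,"ry":0,"rz":0,"grip":0.5},{"dx":0,"dy":0,"dz":-3,"rx":0,"ry":0,"rz":0,"grip":0.5},{"dx":0,"dy":0,"dz":-3,"rx":0,"ry":0,"rz":0,"grip":0.5},{"dx":0,"dy":0,"dz":-3,"rx":0,"ry":0,"rz":0,"grip":0.5},{"dx":0,"dy":0,"dz":-3,"rx":0,"ry":0,"rz":0,"grip":0.5},{"dx":0,"dy":0,"dz":-2,"rx":0,"ry":0,"rz":0,"grip":0.5},{"dx":0,"dy":0,"dz":-1.2,"rx":0,"ry":0,"rz":0,"grip":0.5},{"dx":0,"dy":0,"dz":0,"rx":0,"ry":0,"rz":0,"grip":0.5},{"dx":0,"dy":0,"dz":0,"rx":0,"ry":0,"rz":0,"grip":0.5}]' 90
python3 wr.py w4
python3 - <<'E'
from h import *
snap('scene','s4')
im,W,d=pts('s4'); hsv=cv2.cvtColor(im,cv2.COLOR_RGB2HSV).astype(int)
# lid plane at height ~212-222
m=(hsv[...,0]<20)&(hsv[...,1]>150)&(d>0)&(abs(W[...,2]-218)<25)&(np.hypot(W[...,0]-579,W[...,1]+10)<95)
p=W[m]; c=p.mean(0); _,_,vt=np.linalg.svd(p-c,full_matrices=False); print(len(p),c,vt[2], p.min(0),p.max(0))
E
```

```text
clock: 6.62
tool_pos: [579.1, -10.3, 243.2]
orientation: [-2.503, -1.897, 0.002]
force: [0.4, -0.2, -4.7]
opening: 6.3
finger_force: 79.6
[-0.062 -0.099  1.599  0.     1.643  0.212] [579.1 -10.3 243.2] [[0.27, 0.963, -0.002], [0.963, -0.27, 0.0], [-0.0, -0.002, -1.0]]
0
1772 [ 5.92115384e+02 -1.72413014e-01  2.18186208e+02] [-0.01148494 -0.0033497  -0.99992844] [501.45111511 -89.45863959 208.36494094] [660.17432341  69.76682624 240.76059546]
```

View pics/w4.png

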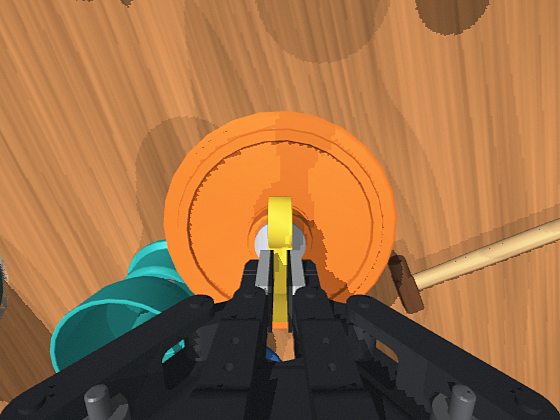

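The wrist picture shows the lid hanging level from the nut (nut at (280,225)). The fingers hold it at about mid-wing. I'll carry it to above the stud.

```bash
python3 -m inch '[{"dx":-1.2,"dy":-0.2,"dz":0,"rx":0,"ry":0,"rz":0,"grip":0.5},{"dx":-2.4,"dy":-0.4,"dz":0,"rx":0,"ry":0,"rz":0,"grip":0.5},{"dx":-3.4,"dy":-0.6,"dz":0,"rx":0,"ry":0,"rz":0,"grip":0.5},{"dx":-3.4,"dy":-0.6,"dz":0,"rx":0,"ry":0,"rz":0,"grip":0.5},{"dx":-3.4,"dy":-0.6,"dz":0,"rx":0,"ry":0,"rz":0,"grip":0.5},{"dx":-3.4,"dy":-0.6,"dz":0,"rx":0,"ry":0,"rz":0,"grip":0.5},{"dx":-3.4,"dy":-0.6,"dz":0,"rx":0,"ry":0,"rz":0,"grip":0.5},{"dx":-3.4,"dy":-0.6,"dz":0,"rx":0,"ry":0,"rz":0,"grip":0.5},{"dx":-3.4,"dy":-0.6,"dz":0,"rx":0,"ry":0,"rz":0,"grip":0.5},{"dx":-3.4,"dy":-0.6,"dz":0,"rx":0,"ry":0,"rz":0,"grip":0.5},{"dx":-2.2,"dy":-0.4,"dz":0,"rx":0,"ry":0,"rz":0,"grip":0.5},{"dx":-1.2,"dy":-0.35,"dz":0,"rx":0,"ry":0,"rz":0,"grip":0.5},{"dx":0,"dy":0,"dz":0,"rx":0,"ry":0,"rz":0,"grip":0.5},{"dx":0,"dy":0,"dz":0,"rx":0,"ry":0,"rz":0,"grip":0.5},{"dx":0,"dy":0,"dz":0,"rx":0,"ry":0,"rz":0,"grip":0.5}]'
python3 - <<'E'
from h import *
s=env.read_state(); print(s['tool_pos'],s['joints'].round(3))
snap('scene','s5')
im,W,d=pts('s5'); hsv=cv2.cvtColor(im,cv2.COLOR_RGB2HSV).astype(int)
t=s['tool_pos']
m=(hsv[...,0]<20)&(hsv[...,1]>150)&(d>0)&(abs(W[...,2]-216)<12)&(np.hypot(W[...,0]-t[0],W[...,1]-t[1])<95)
p=W[m]; c=p.mean(0); _,_,vt=np.linalg.svd(p-c,full_matrices=False); print(len(p),vt[2],p[:,2].mean(),cv2.minEnclosingCircle(p[:,:2].astype(np.float32)))
i0,W0,d0=pts('s0'); h=cv2.cvtColor(i0,cv2.COLOR_RGB2HSV).astype(int); v,u=np.mgrid[:420,:560]
b=(u>180)&(u<250)&(v>135)&(v<205)&(d0>0)&(h[...,0]<20)&(h[...,1]>150)&(abs(W0[...,2]-159)<4); print('rim',cv2.minEnclosingCircle(W0[b][:,:2].astype(np.float32)))
cv2.imwrite('pics/c5.png',cv2.resize(im[80:220,150:310,::-1],None,fx=4,fy=4,interpolation=cv2.INTER_CUBIC))
E
```

```text
clock: 8.6
tool_pos: [428.1, -322.4, 244.4]
orientation: [2.503, 1.899, 0.0]
force: [0.4, 0.5, -3.2]
opening: 6.5
finger_force: 79.6
[ 428.06638944 -322.37537484  244.44415077] [-0.693 -0.196  1.684  0.     1.654 -0.42 ]
977 [-0.00871533 -0.00525056 -0.99994824] 218.5357313083406 ((431.7051086425781, -321.45477294921875), 81.37664031982422)
rim ((425.09552001953125, -322.36322021484375), 77.99454498291016)
```

View pics/c5.png

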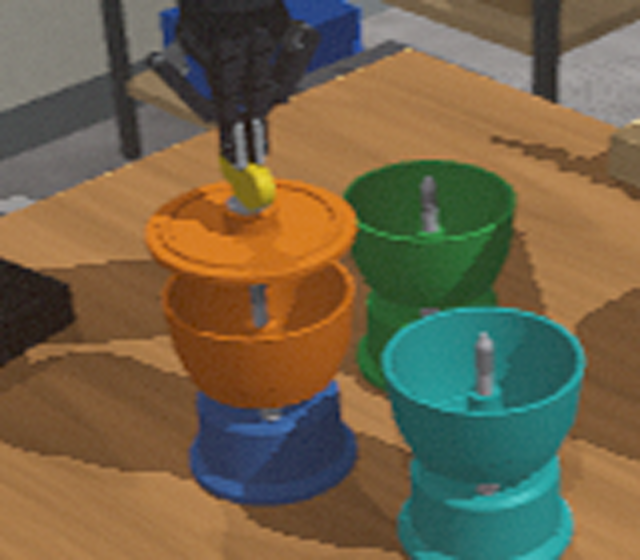

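The lid is level above the bowl and close to the stud axis. In the crop the lid centre is at (251,230), the rim centre at (259,300) and the stud at (259,305), so it's about 2 mm off. I'll nudge and lower.

```bash
python3 -m inch '[{"dx":0,"dy":-0.15,"dz":1,"rx":0,"ry":0,"rz":0,"grip":0.5},{"dx":0,"dy":0,"dz":1,"rx":0,"ry":0,"rz":0,"grip":0.5},{"dx":0,"dy":0,"dz":0.8,"rx":0,"ry":0,"rz":0,"grip":0.5},{"dx":0,"dy":0,"dz":0.6,"rx":0,"ry":0,"rz":0,"grip":0.5},{"dx":0,"dy":0,"dz":0.4,"rx":0,"ry":0,"rz":0,"grip":0.5},{"dx":0,"dy":0,"dz":0,"rx":0,"ry":0,"rz":0,"grip":0.5}]'; python3 -m inch '[{"dx":0,"dy":0,"dz":0.4,"rx":0,"ry":0,"rz":0,"grip":0.5},{"dx":0,"dy":0,"dz":0.3,"rx":0,"ry":0,"rz":0,"grip":0.5},{"dx":0,"dy":0,"dz":0.3,"rx":0,"ry":0,"rz":0,"grip":0.5},{"dx":0,"dy":0,"dz":0,"rx":0,"ry":0,"rz":0,"grip":0.5}]'
```

```text
clock: 9.4
tool_pos: [426.2, -322.5, 206.2]
orientation: [-2.504, -1.897, 0.0]
force: [-0.4, -0.0, -3.7]
opening: 6.3
finger_force: 79.6
clock: 9.9
tool_pos: [426.2, -322.5, 196.1]
orientation: [-2.503, -1.897, 0.0]
force: [-0.5, -0.0, -3.2]
opening: 6.7
finger_force: 79.6
```

```bash
for i in 1 2 3; do python3 -m inch '[{"dx":0,"dy":0,"dz":0.1,"rx":0,"ry":0,"rz":0,"grip":0.5},{"dx":0,"dy":0,"dz":0,"rx":0,"ry":0,"rz":0,"grip":0.5}]' | grep -E 'tool_pos|force:'; done
```

```text
tool_pos: [426.3, -322.6, 195.4]
force: [-0.6, 0.5, -4.1]
finger_force: 79.6
tool_pos: [426.3, -322.6, 194.4]
force: [-0.4, 0.2, -4.7]
finger_force: 79.6
tool_pos: [426.4, -322.6, 194.0]
force: [-1.8, 2.3, 1.7]
finger_force: 81.4
```

```bash
python3 -m inch '[{"dx":0,"dy":0,"dz":0.05,"rx":0,"ry":0,"rz":0,"grip":0.5},{"dx":0,"dy":0,"dz":0,"rx":0,"ry":0,"rz":0,"grip":0.5},{"dx":0,"dy":0,"dz":0,"rx":0,"ry":0,"rz":0,"grip":0.5}]' && python3 -m inch '[{"dx":0,"dy":0,"dz":0,"rx":0,"ry":0,"rz":5,"grip":0.5},{"dx":0,"dy":0,"dz":0,"rx":0,"ry":0,"rz":5,"grip":0.5},{"dx":0,"dy":0,"dz":0,"rx":0,"ry":0,"rz":5,"grip":0.5},{"dx":0,"dy":0,"dz":0,"rx":0,"ry":0,"rz":5,"grip":0.5},{"dx":0,"dy":0,"dz":0,"rx":0,"ry":0,"rz":5,"grip":0.5},{"dx":0,"dy":0,"dz":0,"rx":0,"ry":0,"rz":5,"grip":0.5}]'; python3 -c "
from h import *
s=env.read_state();print(s['joints'].round(3),s['ft_torque'])
snap('scene','s6');im=pts('s6')[0];cv2.imwrite('pics/c6.png',cv2.resize(im[80:220,150:310,::-1],None,fx=4,fy=4,interpolation=cv2.INTER_CUBIC))"
```

```text
clock: 11.02
tool_pos: [426.4, -322.7, 193.9]
orientation: [2.503, 1.897, 0.0]
force: [-1.4, 2.4, 6.9]
opening: 6.7
finger_force: 82.6
clock: 11.78
tool_pos: [427.1, -323.0, 193.9]
orientation: [2.909, 1.18, 0.003]
force: [4.6, -2.2, 4.6]
opening: 6.6
finger_force: 82.0
[-0.695 -0.189  1.759  0.     1.569  0.105] [-0.39816307 -0.82401889  0.07138507]
```

View pics/c6.png

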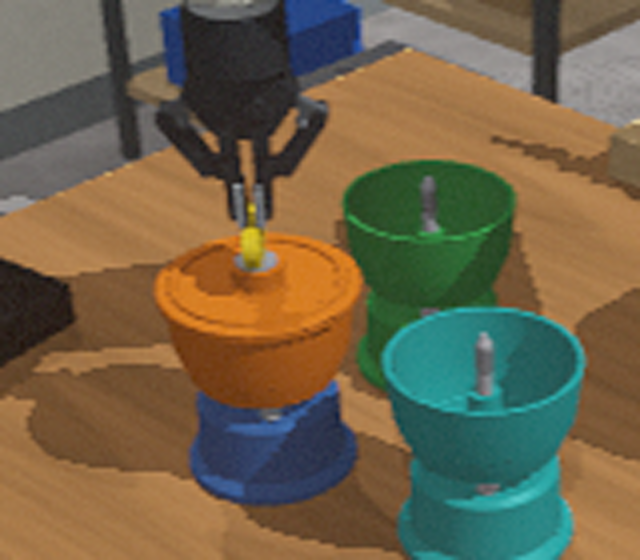

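The lid is seated flush and centred on the rim (crop lid centre (259,280), bowl 160–362), and the nut is turning. I'll continue.

```bash
python3 -m inch '[{"dx":0,"dy":0,"dz":0,"rx":0,"ry":0,"rz":5,"grip":0.5},{"dx":0,"dy":0,"dz":0,"rx":0,"ry":0,"rz":5,"grip":0.5},{"dx":0,"dy":0,"dz":0,"rx":0,"ry":0,"rz":5,"grip":0.5},{"dx":0,"dy":0,"dz":0,"rx":0,"ry":0,"rz":5,"grip":0.5},{"dx":0,"dy":0,"dz":0,"rx":0,"ry":0,"rz":5,"grip":0.5},{"dx":0,"dy":0,"dz":0,"rx":0,"ry":0,"rz":5,"grip":0.5},{"dx":0,"dy":0,"dz":0,"rx":0,"ry":0,"rz":5,"grip":0.5},{"dx":0,"dy":0,"dz":0,"rx":0,"ry":0,"rz":0,"grip":0.5}]'; python3 -c "
from h import *
s=env.read_state();print(s['joints'].round(3),s['ft_torque'])"
for i in 1 2 3; do python3 -m inch '[{"dx":0,"dy":0,"dz":0,"rx":0,"ry":0,"rz":4,"grip":0.5},{"dx":0,"dy":0,"dz":0,"rx":0,"ry":0,"rz":0,"grip":0.5}]' | grep -E 'tool|^force'; python3 -c "
from h import *
s=env.read_state();print(s['joints'].round(3),s['ft_torque'])"; done
```

```text
clock: 12.82
tool_pos: [426.8, -323.4, 193.9]
orientation: [3.129, 0.253, 0.003]
force: [1.7, -4.2, 4.5]
opening: 6.5
finger_force: 82.1
[-6.960e-01 -1.890e-01  1.759e+00 -1.000e-03  1.569e+00  7.140e-01] [-0.78409727 -0.40469862 -0.04194727]
tool_pos: [426.7, -323.4, 193.9]
force: [2.4, -4.6, 5.2]
[-6.960e-01 -1.890e-01  1.759e+00 -1.000e-03  1.569e+00  7.830e-01] [-0.82331021 -0.25997129 -0.00913282]
tool_pos: [426.7, -323.4, 193.9]
force: [1.0, -4.8, 5.6]
[-6.960e-01 -1.890e-01  1.759e+00 -1.000e-03  1.569e+00  8.530e-01] [-0.78773275 -0.20009694  0.03567963]
tool_pos: [426.6, -323.0, 193.9]
force: [-1.0, -1.0, 6.9]
[-0.696 -0.189  1.759 -0.     1.57   0.923] [-0.27338315  0.04902573  0.31241056]
```

```bash
python3 -m inch '[{"dx":0,"dy":0,"dz":0,"rx":0,"ry":0,"rz":2,"grip":0.5},{"dx":0,"dy":0,"dz":0,"rx":0,"ry":0,"rz":0,"grip":0.5}]'; python3 -c "
from h import *
s=env.read_state();print(s['joints'].round(3),s['ft_torque'])"
python3 -m inch '[{"dx":0,"dy":0,"dz":0,"rx":0,"ry":0,"rz":-1,"grip":0.5},{"dx":0,"dy":0,"dz":0,"rx":0,"ry":0,"rz":0,"grip":2},{"dx":0,"dy":0,"dz":0,"rx":0,"ry":0,"rz":0,"grip":4},{"dx":0,"dy":0,"dz":0,"rx":0,"ry":0,"rz":0,"grip":6},{"dx":0,"dy":0,"dz":0,"rx":0,"ry":0,"rz":0,"grip":6},{"dx":0,"dy":0,"dz":0,"rx":0,"ry":0,"rz":0,"grip":6},{"dx":0,"dy":0,"dz":-1,"rx":0,"ry":0,"rz":0,"grip":6},{"dx":0,"dy":0,"dz":-2,"rx":0,"ry":0,"rz":0,"grip":6},{"dx":0,"dy":0,"dz":-3,"rx":0,"ry":0,"rz":0,"grip":6},{"dx":0,"dy":0,"dz":-3,"rx":0,"ry":0,"rz":0,"grip":6},{"dx":0,"dy":0,"dz":-1,"rx":0,"ry":0,"rz":0,"grip":6},{"dx":0,"dy":0,"dz":0,"rx":0,"ry":0,"rz":0,"grip":6},{"dx":0,"dy":0,"dz":0,"rx":0,"ry":0,"rz":0,"grip":6}]'
python3 - <<'E'
from h import *
snap('wrist','w7'); im,W,d=pts('w7'); hsv=cv2.cvtColor(im,cv2.COLOR_RGB2HSV).astype(int); H,S=hsv[...,0],hsv[...,1]
m=(H>22)&(H<36)&(S>150)&(d>0)&(W[...,2]>208)&(W[...,2]<232); q=W[m]
print(len(q),q.max(0),cv2.minAreaRect(q[:,:2].astype(np.float32)))
m=(H<20)&(S>150)&(d>0)&(abs(W[...,2]-168)<10)&(np.hypot(W[...,0]-428,W[...,1]+323)<90);p=W[m];_,_,vt=np.linalg.svd(p-p.mean(0),full_matrices=False);print(vt[2],np.median(p[:,2]),cv2.minEnclosingCircle(p[:,:2].astype(np.float32)))
E
```

```text
clock: 13.82
tool_pos: [426.6, -322.9, 193.9]
orientation: [3.138, -0.128, 0.002]
force: [0.2, -0.8, 7.2]
opening: 6.6
finger_force: 85.0
[-0.695 -0.189  1.759 -0.     1.57   0.957] [-0.01827918  0.06241758  0.43393332]
clock: 15.45
tool_pos: [426.1, -322.4, 291.7]
orientation: [-3.139, 0.101, 0.002]
force: [-0.2, -0.6, -0.6]
opening: 60.0
finger_force: 0.0
1160 [ 461.11813991 -315.42465021  225.26738241] ((425.3090515136719, -322.45050048828125), (11.931533813476562, 71.67013549804688), 87.74447631835938)
[ 1.16488710e-03 -3.78170694e-04  9.99999250e-01] 168.826893167303 ((423.840576171875, -322.1944274902344), 79.99878692626953)
```

View pics/w7.png

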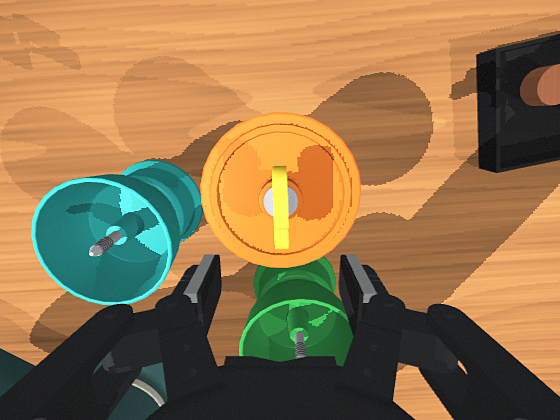

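The wrist picture shows the lid seated flat and centred, with the nut at (280,205) released and the fingers clear. The nut turned about 77°, and the torque rose sharply at its stop.

```bash
python3 -c "
from plant import env
print(env.job_done())"
```

```text
the job is handed in; nothing more can be done
None
```

I handed the job in at about 15.5 s on the robot clock. The orange lid sits flat and centred over the stud, its wing nut is turned about 77° clockwise to where the torque rose sharply, as at its stop, the gripper is clear, and I never went near the grey lid; no verdict came back.

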